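# Seat the tab washer on the grinder spindle

### The job

Take the tab washer off the wooden post, slip it over the upright grinder spindle hub side up, and turn it gently on the shoulder until its bent tab drops into the keyway and the washer lies flush on the shoulder; then let go and move clear. Press only lightly on the shoulder (it is marked by more than 50 N), and leave the other things on the bench where they are.

Things in the scene. Friction and masses are not known exactly. Their poses are not given: they have to be found in the camera images.
- washer: Steel tab washer, about 0.25 kg: disc 60 mm across, 5 mm thick, with a hexagon hub on top, 34 mm across flats, from 5 to 36 mm above the disc's underside; bore 18.4 mm right through. Origin: on the axis at the disc's underside; z up along the axis, x to the tab. Hub flats face 0, 60, 120, 180, 240, 300 degrees from x. It starts level on the wooden post, hub up.
- tab (a point): Centre of the tab's lower end, on the washer, 34 mm from its axis. The tab is an ear 8 mm wide that sticks out of the disc's rim to 37 mm from the axis; its outer part (31 to 37 mm) is bent down to 7 mm below the disc's underside. Axes as the washer's.
- post: Wooden parts post, fixed: base 80 mm across and 8 mm high, boss 44 mm across up to 22 mm, on which the washer lies, and a pin 14 mm thick from there up to 42 mm. Origin: centre of its underside on the bench.
- housing: Grey round bearing housing of a grinder, fixed to the bench: foot 128 mm across, 84 mm high, steel spindle upright on its axis. Origin: centre of its underside. Its x axis points to the middle of the range in which the keyway can lie: the keyway's own angle is NOT measured, it lies anywhere within 32 degrees either side of x. The spindle is locked and does not turn.
- shoulder (a point): On the spindle's axis, at the top face of its round steel shoulder (80 mm across), 104 mm above the bench; axes as the housing's. The shoulder's one keyway is a straight slot in its rim, 11 mm wide, 10 mm deep, from 28.5 mm off the axis out to the rim. Until the tab is in, the washer stays 7 mm above this face (4 mm if let tilt), then lies on it. Over 50 N marks the face.
- spindle_top (a point): Top end of the bare spindle, on its axis, 50 mm above the shoulder face. The spindle is 16 mm thick; its last 6 mm taper to 8 mm. Axes as the housing's.
- plain_flange: a plain steel flange without any tab, 72 mm wide, low hexagon hub; not needed. Origin: centre of its underside.
- wrench: steel open-end wrench, 170 mm, lying flat; not needed. Origin: its underside, mid-length.
- bearing: steel bearing ring, 42 mm wide, 12 mm high; not needed. Origin: centre of its underside.
- grease_can: grey grease can, 68 mm wide, 85 mm high, standing; not needed. Origin: centre of its underside.
- screwdriver: screwdriver with a green handle, 200 mm; not needed. Origin: its underside, mid-length.
- brush: flat brush with wooden handle, 200 mm; not needed. Origin: its underside, mid-length.
There are look-alikes about, which are no part of the job. There is more than one size of the washer; the job needs the smaller. There is more than one size of the housing; the one meant has the size given above.

How it is judged:
By the outcome, as a careful person would: the job done as asked, in the order asked, and still so for the second after the job is handed in, with the robot touching nothing.
It also fails if it takes over 58 s, if anything falls off the work surface, if the arm or the gripper's body presses on something with over 40 N, if the wrist force passes 120 N, or if a joint passes its speed limit or range.

### The arm

A 6-joint arm with a two-finger parallel gripper is mounted at the origin on the work surface. World frame = base frame: x ahead of the robot, y to its left, z up, the work surface at z = 0. Lengths are in mm, angles in rad, forces in N, time in s.
With the tool pointing down it reaches from about 275 to 1000 mm from the base axis. Payload 8.4 kg.
Tool frame: the origin (TCP) lies between the finger pads; the fingertips stand r.tips_ahead ahead of it and the grasp point (between the pads) lies 6 mm ahead of it (r.tips_ahead is the distance from the TCP to the fingertips, in mm); z points along the fingers, y is the line along which they close (so a half turn about z gives the same grasp; the last joint's range is limited). The gripper opens to 85 mm and grips with 20 to 120 N. Pads are 22 mm wide; open, the fingers measure 114 mm over their backs; the gripper's body (76 mm by 85 mm) begins 54 mm behind the grasp point. The pads swing forward as they close: fully open they stand 13 mm farther back than shut.
Start: joints at [-1.148, 0.353, 1.633, -0, 1.155, -0.002], TCP at [257.586, -569.454, 256.281] pointing down, gripper open.
Joint ranges: [-2.63, 2.63], [-0.92, 2.1], [0.06, 2.66], [-1.3, 4.44], [0, 2.69], [-3.02, 3.02]. Speed limits (rad/s): [2.22, 2.22, 2.79, 3.14, 3.14, 3.14].

### API

Orientations are given as [roll, pitch, yaw] about the fixed x, y, z axes, in that order (R = Rz(yaw) Ry(pitch) Rx(roll)).
In Python, from rig import r gives the robot as it stands.
- The arm moves only by the tool carry_out, never from a script. Its arguments are lists of equal length, an entry for each row: "delta_pos": the shift along the tool's x, y, z in m, a list of three; "rot": the turn, a rotation vector about the tool's x, y, z in degrees, a list of three. A call has 1 to 8 rows; each row is the pose to reach, as a shift and turn from the pose commanded when the call began, along the tool's axes at that moment; what a row does not reach only later rows make up. A row lasts 1/8 s, in which the tool goes at most 62.5 mm and 10.7 degrees, less where a joint would pass 70% of its speed; a pose out of reach is approached as far as the arm can. A call with a gripper value outside its range is refused whole. "claw" is the finger opening in m, from 0 to 0.0854, set as the call begins (left out, the last holds). The fingers move at their own pace and stop on an object; "grip_force" is the grip in N (left out, the last holds). Time passes only in rows, so rows that repeat a pose let the fingers close. It gives the time, the measured TCP pose, the force, the opening and the grip force at its end, in the units of the state.
- r.sense(): the state, without advancing time (a new reading comes with each control period).
- r.grab_frame(name): name is "scene" or "side" or "wrist"; returns the picture (384x512x3 uint8, blue, green, red); there is no depth.
- r.camera_info(name): a dict with "fx", "fy", "cx", "cy" (pixels), "pose" (4x4, takes a point from camera to world coordinates); the wrist camera has in their place "hand_eye" (4x4, takes a point from camera to tool coordinates, whose origin is the TCP and whose axes are the flange's). Camera axes: x right, y down, z forward; pixel columns grow to the right and rows downward; lengths in mm; the calibration is good to about 2 mm. A picture is of the moment at which its call begins: read the wrist's pose just before it. camera_info takes no time and is no camera call.
- r.sign_off(): hands the job in; it is judged then, once.
Trained networks look in the newest picture that a camera, given by its name, has taken for a name from the list of things; names that differ only in an ending like _2 or _b are one class to them, and where a whole thing is asked for, a point or a joint stands for the part that bears it (a point fixed in the world has none). Each returns a list of dicts, best first, with "p" (0 to 1); they miss things now and then, are a little off and sometimes report something else, mostly with a low value. They report only what shows in the picture. A call takes as long as a camera call. They do not tell look-alikes from the thing itself.
- r.recognise(thing, camera): "box" ([left, top, right, bottom] in pixels, round what is visible of it).
- r.cut_out(thing, camera): "mask" (384x512 bool, what is visible of it) and "box" ([left, top, right, bottom] in pixels, round what is visible of it).
The state is a dict: "clock": time; "qpos": joint angles; "qvel": joint speeds; "joint_efforts": joint torques, N m; "eef_pos": TCP position; "tcp_rot": TCP orientation; "contact_force": force on the tool from outside, world axes, zero at the start; "wrist_torque": the same for the moment, N m; "opening": opening from 0.0 (shut) to 1.0 (fully open); "grasp_force": force on a finger pad.
Only numpy, scipy, OpenCV 4.12 (cv2) and the standard library are available. Lean on these libraries where they do the work, as an engineer would, in place of code of your own. Each camera call takes 0.05 s, during which the arm holds its last target. There are 200 camera calls.

## Working session

There is one attempt and no reset: what is moved stays moved. The work goes in short steps, Python scripts to look and compute and a tool call to move; the robot and the scene stay as the last step left them, time stands still between calls to the robot, and variables do not carry over. Pictures are saved under pics/ and viewed, at most 10 in all, crops included, and the job is handed in when it is done.

Besides the shell and the picture viewer there is one more tool, called after "Call:" by a JSON object that holds its "method" and its "body", one argument or row to a line. carry_out: Moves the arm, as the interface text tells. Its arguments: {"type":"object","properties":{"delta_pos":{"type":"array","items":{"type":"array","items":{"type":"number"}}},"rot":{"type":"array","items":{"type":"array","items":{"type":"number"}}},"claw":{"type":"number"},"grip_force":{"type":"number"}},"required":["delta_pos","rot"]}

```bash
mkdir -p pics; ls
python3 - <<'E'
from rig import r
import cv2,numpy as np
s=r.sense(); print(s['clock'],s['eef_pos'],s['tcp_rot'],r.tips_ahead)
for c in ['scene','side']:
    im=r.grab_frame(c); cv2.imwrite(f'pics/{c}0.png',im)
    i=r.camera_info(c); print(c,i['fx'],i['cx'],i['cy'],np.round(i['pose'],3).tolist())
    for t in ['washer','post','housing','plain_flange']:
        print(t,[(np.round(d['box']).astype(int).tolist(),round(d['p'],2)) for d in r.recognise(t,c)])
i=r.camera_info('wrist');print(i['fx'],i['cx'],i['cy'],np.round(i['hand_eye'],3).tolist())
a=cv2.imread('pics/scene0.png');b=cv2.imread('pics/side0.png')
cv2.imwrite('pics/both0.png',cv2.resize(np.vstack([a,b]),(400*1,600)))
E
```

```text
pics
0.0 [ 257.37687178 -569.01663438  255.52558903] [-3.14012838e+00  7.92768617e-06  4.24776868e-01] 25.0
scene 390.19560717748976 257.8363037387659 186.40185983798355 [[-0.841, 0.432, -0.325, 842.661], [0.541, 0.657, -0.525, 410.332], [-0.013, -0.618, -0.786, 856.746], [0.0, 0.0, 0.0, 1.0]]
washer [([350, 298, 391, 331], 0.79), ([286, 224, 302, 242], 0.67), ([295, 301, 327, 329], 0.55)]
post [([291, 304, 328, 340], 0.78)]
housing [([241, 196, 277, 233], 0.87), ([225, 127, 270, 183], 0.76)]
plain_flange [([155, 213, 183, 234], 0.89), ([292, 303, 328, 339], 0.15)]
side 424.60883693694615 253.97023217693993 195.50658157353013 [[0.972, -0.142, 0.188, 297.397], [-0.235, -0.539, 0.809, -1098.629], [-0.013, -0.83, -0.557, 789.679], [0.0, 0.0, 0.0, 1.0]]
washer [([199, 152, 225, 169], 0.51), ([245, 152, 261, 172], 0.49)]
post [([240, 167, 261, 178], 0.64)]
housing [([222, 210, 271, 267], 0.95), ([243, 188, 272, 228], 0.76)]
plain_flange [([322, 216, 343, 236], 0.71)]
327.51424652339585 255.76531032566297 187.97642494016412 [[0.0, -0.958, -0.286, 70.805], [1.0, 0.0, 0.0, 0.005], [-0.0, -0.286, 0.958, -117.35], [0.0, 0.0, 0.0, 1.0]]
```

View pics/scene0.png

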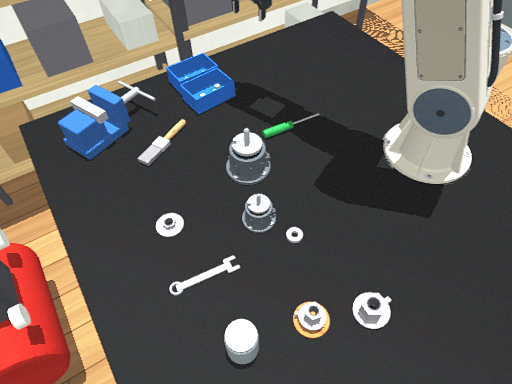

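View pics/side0.png

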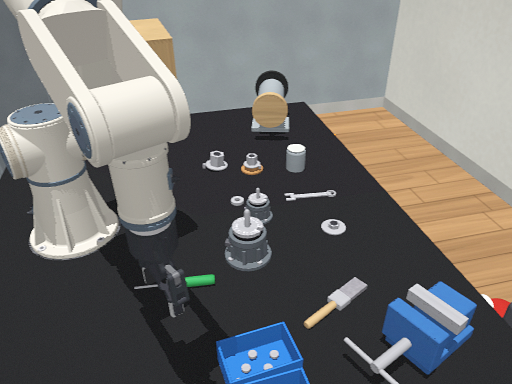

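Scene picture: the washer on the orange post is at (311,318); the larger look-alike lies on the bench at (372,309). Housings: large at (248,155), small at (259,211). I'll measure their sizes against 128 mm.

```bash
cat > h.py <<'E'
from rig import r
import cv2,numpy as np
from scipy.spatial.transform import Rotation as R
def T_tool(s):
    T=np.eye(4);T[:3,:3]=R.from_euler('xyz',s['tcp_rot']).as_matrix();T[:3,3]=s['eef_pos'];return T
def cam(c,s=None):
    i=r.camera_info(c)
    P=i['pose'] if 'pose' in i else T_tool(s)@np.array(i['hand_eye'])
    return i,np.array(P)
def plane(c,px,z,s=None):
    i,P=cam(c,s);px=np.atleast_2d(px).astype(float)
    d=np.c_[(px[:,0]-i['cx'])/i['fx'],(px[:,1]-i['cy'])/i['fy'],np.ones(len(px))]@P[:3,:3].T
    o=P[:3,3];return o+d*((z-o[2])/d[:,2])[:,None]
def proj(c,p,s=None):
    i,P=cam(c,s);q=(np.atleast_2d(p)-P[:3,3])@P[:3,:3]
    return np.c_[i['fx']*q[:,0]/q[:,2]+i['cx'],i['fy']*q[:,1]/q[:,2]+i['cy']]
E
python3 - <<'E'
from h import *
f=lambda a:np.round(a,1).tolist()
for n,l,rr,row in [('big',225,270,163),('small',241,277,216)]:
    p=plane('scene',[[l,row],[rr,row]],12);print(n,'foot',f(p.mean(0)),np.linalg.norm(p[0]-p[1]))
p=plane('side',[[225,250],[271,250]],12);print('big side',f(p.mean(0)),np.linalg.norm(p[0]-p[1]))
for z in (104,154): print(z,f(plane('scene',[[248,145],[247,131],[259,206],[258,197]],z)),f(plane('side',[[247,227],[247,211],[258,200],[257,190]],z)))
p=plane('scene',[[293,320],[330,320]],8);print('post',f(p.mean(0)),np.linalg.norm(p[0]-p[1]))
for z in (22,58): print(f(plane('scene',[[312,319],[312,311]],z)),f(plane('side',[[252,168],[252,156]],z)))
a=cv2.imread('pics/scene0.png')
A=cv2.resize(a[115:240,200:320],(400,416),interpolation=3);B=cv2.resize(a[280:355,280:400],(400,250),interpolation=3)[:184]
cv2.imwrite('pics/c1.png',np.vstack([A,cv2.resize(a[285:350,285:400],(400,184),interpolation=3)]))
E
```

```text
big foot [471.9, -243.0, 12.0] 130.17491535088155
small foot [543.7, -70.2, 12.0] 93.55145205668278
big side [480.5, -228.4, 12.0] 126.9853765978987
104 [[477.2, -225.8, 104.0], [451.2, -272.9, 104.0], [560.9, -41.7, 104.0], [548.6, -65.2, 104.0]] [[476.6, -242.6, 104.0], [492.4, -173.3, 104.0], [534.6, -129.2, 104.0], [544.4, -77.9, 104.0]]
154 [[501.4, -183.5, 154.0], [477.2, -227.5, 154.0], [579.6, -11.7, 154.0], [568.1, -33.6, 154.0]] [[463.5, -305.1, 154.0], [478.2, -240.8, 154.0], [517.3, -199.9, 154.0], [526.4, -152.3, 154.0]]
post [594.0, 218.3, 8.0] 80.3734937453144
[[595.8, 220.4, 22.0], [585.2, 206.5, 22.0]] [[591.4, 189.0, 22.0], [612.2, 276.2, 22.0]]
[[606.5, 228.6, 58.0], [596.3, 215.3, 58.0]] [[577.6, 128.6, 58.0], [597.4, 211.8, 58.0]]
```

View pics/c1.png

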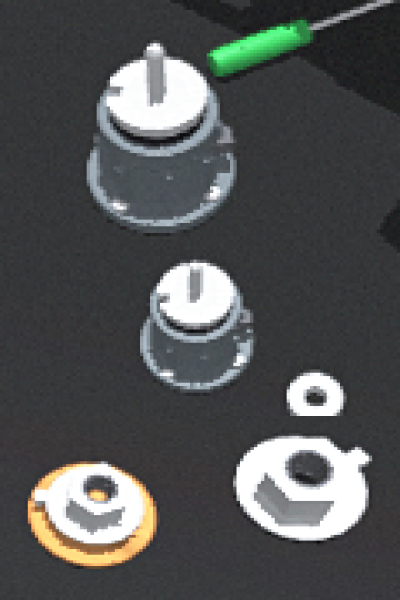

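The large housing (foot ≈130 mm, axis about (477,-235)) is the one meant; the small one measures 94 mm. The washer on the orange post is the smaller, at about (596,214). The tab shows at scene (297,313) and the keyway at (234,142).

Run:
```python
from h import *
ang=lambda v:np.degrees(np.arctan2(v[1],v[0]))
t=plane('scene',[297,313],24)[0];k=plane('scene',[234.5,142],104)[0]
print(t,ang(t-[596,214,0]),k,ang(k-[477,-235,0]))
i,P=cam('wrist',r.sense());s=r.sense();print(P[:3,3]-s['eef_pos'],P[:3,2],s['qpos'])
T=T_tool(s);print('to above post, tool axes',T[:3,:3].T@(np.array([596,214,220])-s['eef_pos']))
# camera footprint at z=50 centre, relative to TCP in tool axes when TCP at z=220
```

```text
[615.5906689  192.90080401  24.        ] -47.123198725039664 [ 501.64570836 -255.41658233  104.        ] -39.638457478015745
[ 64.52163753  29.16813491 117.34809322] [-0.26065069 -0.11803704 -0.95819021] [-1.14841157e+00  3.53033655e-01  1.63342594e+00 -2.71241258e-05
  1.15522413e+00 -2.39470592e-03]
to above post, tool axes [ 631.23862053 -574.32681705   36.28562738]
```

Call:
{"method": "carry_out", "body": {
  "delta_pos": [
    [0.045, -0.041, 0],
    [0.09, -0.082, 0],
    [0.135, -0.123, 0],
    [0.18, -0.164, 0],
    [0.225, -0.205, 0],
    [0.27, -0.246, 0],
    [0.315, -0.287, 0],
    [0.36, -0.328, 0]
  ],
  "rot": [
    [0, 0, 0],
    [0, 0, -5],
    [0, 0, -10],
    [0, 0, -15],
    [0, 0, -19],
    [0, 0, -19],
    [0, 0, -19],
    [0, 0, -19]
  ]
}}

```text
clock: 1.5
eef_pos: [451.1, -120.4, 256.7]
tcp_rot: [3.141, -0.001, 0.756]
contact_force: [1.6, 0.6, -1.3]
opening: 1.001
grasp_force: 0.0
```

Run:
```python
from h import *
s=r.sense();print(s['clock'],s['eef_pos'],np.degrees(s['tcp_rot']))
im=r.grab_frame('wrist');print([(np.round(d['box']),d['p']) for d in r.recognise('housing','wrist')])
print(T_tool(s)[:3,:3].T@(np.array([596,214,180])-s['eef_pos']))
```

```text
1.5 [ 451.05585796 -120.41743387  256.67876058] [ 1.79943808e+02 -3.12314007e-02  4.33319805e+01]
[(array([242.,  13., 326., 106.]), 0.79), (array([288., 156., 409., 279.]), 0.62)]
[ 334.87447444 -143.86294112   76.7202532 ]
```

Call:
{"method": "carry_out", "body": {
  "delta_pos": [
    [0.05, -0.022, 0],
    [0.1, -0.043, 0],
    [0.15, -0.065, 0],
    [0.2, -0.086, 0.01],
    [0.25, -0.108, 0.03],
    [0.3, -0.13, 0.05],
    [0.335, -0.144, 0.07],
    [0.335, -0.144, 0.077]
  ],
  "rot": [
    [0, 0, 0],
    [0, 0, 0],
    [0, 0, 0],
    [0, 0, 0],
    [0, 0, 0],
    [0, 0, 0],
    [0, 0, 0],
    [0, 0, 0]
  ]
}}

```text
clock: 2.6
eef_pos: [595.5, 213.8, 177.7]
tcp_rot: [-3.141, 0.001, 0.759]
contact_force: [-0.3, -0.3, -0.3]
opening: 1.001
grasp_force: 0.0
```

Call:
{"method": "carry_out", "body": {
  "delta_pos": [
    [0, 0, 0],
    [0, 0, 0]
  ],
  "rot": [
    [0, 0, 0],
    [0, 0, 0]
  ]
}}

```text
clock: 2.85
eef_pos: [595.3, 211.2, 180.1]
tcp_rot: [3.141, -0.0, 0.755]
contact_force: [-0.5, 0.6, -0.0]
opening: 1.0
grasp_force: 0.0
```

Run:
```python
from h import *
s=r.sense();print(s['clock'],s['eef_pos'],np.degrees(s['tcp_rot']))
im=r.grab_frame('wrist');cv2.imwrite('pics/w1.png',im)
for t in('washer','post','tab'):print(t,[(np.round(d['box']).tolist(),d['p']) for d in r.recognise(t,'wrist')])
```

```text
2.85 [595.28783601 211.16106385 180.05374992] [ 1.79977486e+02 -2.34503345e-02  4.32723504e+01]
washer [([72.0, 181.0, 162.0, 268.0], 0.74), ([219.0, 140.0, 293.0, 211.0], 0.6)]
post [([203.0, 128.0, 298.0, 210.0], 0.7)]
tab [([219.0, 139.0, 297.0, 213.0], 0.64), ([72.0, 183.0, 166.0, 268.0], 0.56)]
```

View pics/w1.png

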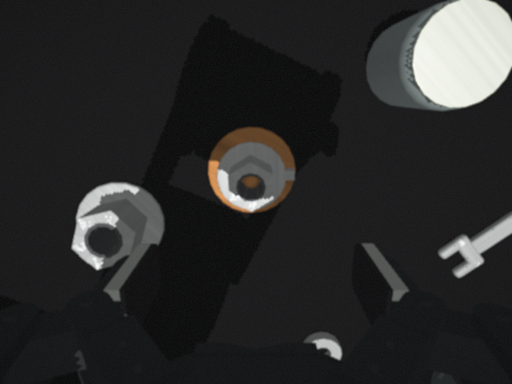

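The wrist view shows the washer on its post in shadow, with the bore at about (250,185) and the tab to the right at (290,175). The larger look-alike is at (115,225). I'll enhance this and fit.

Run:
```python
from h import *
s=r.sense()
im=cv2.imread('pics/w1.png')
c=im[110:230,190:310];c=cv2.resize(c,(600,600),interpolation=3);c=(255*(c/255.)**0.5).astype(np.uint8)
# overlay prediction
def model(x,y,a):
    th=np.radians(np.arange(0,360,5));out=[]
    for rad,z in((30,27),(9.2,58)):out.append((np.c_[x+rad*np.cos(th),y+rad*np.sin(th),0*th+z],z))
    h=np.radians(a+30+60*np.arange(7));out.append((np.c_[x+19.63*np.cos(h),y+19.63*np.sin(h),0*h+58],58))
    A=np.radians(a);d=np.array([np.cos(A),np.sin(A)]);n=np.array([-d[1],d[0]])
    q=[np.r_[[x,y]+d*u+n*v,27] for u,v in((30,4),(37,4),(37,-4),(30,-4))];out.append((np.array(q),27));return [o[0] for o in out]
print(plane('wrist',[250,185],58,s),plane('wrist',[251,176],27,s),plane('wrist',[290,175],27,s))
x,y=plane('wrist',[250,185],58,s)[0][:2]
t=plane('wrist',[290,175],25,s)[0];a=np.degrees(np.arctan2(t[1]-y,t[0]-x));print(x,y,a)
for m in model(x,y,a):
    p=(proj('wrist',m,s)-[190,110])*5+2
    cv2.polylines(c,[p.round().astype(int)],False,(0,255,0),1)
cv2.imwrite('pics/w1c.png',c)
```

```text
[[593.4577176  216.65571631  58.        ]] [[593.00934122 215.77257788  27.        ]] [[616.4348005  192.19512784  27.        ]]
593.4577175963141 216.65571630716096 -47.655148611353354
```

View pics/w1c.png

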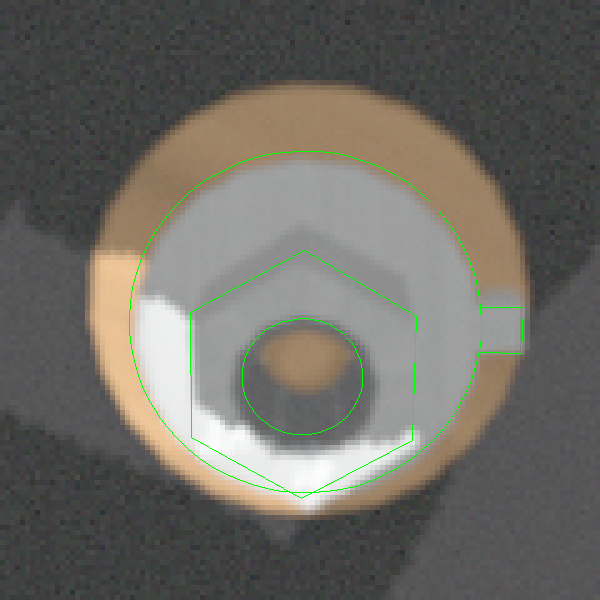

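Run:
```python
from h import *
for k in range(3):
    s=r.sense();print(s['clock'],s['eef_pos'],np.degrees(s['tcp_rot']),T_tool(s)[:3,:3].T@(np.array([593,215.5,56])-s['eef_pos']));r.grab_frame('wrist')
im=cv2.imread('pics/w1.png')
```

```text
3.05 [595.46103709 211.78045306 180.12240542] [ 1.79972277e+02 -5.89627747e-02  4.32888834e+01] [  0.63127103  -4.45501507 124.12097969]
3.1 [595.42570614 211.93134646 179.98496441] [ 1.79978096e+02 -5.08331026e-02  4.32998292e+01] [  0.57207221  -4.3081631  123.98388283]
3.15 [595.3733076  212.0394876  179.83936084] [ 1.79980870e+02 -3.88732889e-02  4.33122454e+01] [  0.56291936  -4.18733312 123.83838013]
```

Call:
{"method": "carry_out", "body": {
  "delta_pos": [
    [0, -0.004, 0.02],
    [0, -0.004, 0.05],
    [0, -0.004, 0.065],
    [0, -0.004, 0.065],
    [0, -0.004, 0.065]
  ],
  "rot": [
    [0, 0, 0],
    [0, 0, 0],
    [0, 0, 0],
    [0, 0, 0],
    [0, 0, 0]
  ]
}}

```text
clock: 3.82
eef_pos: [593.1, 215.5, 115.1]
tcp_rot: [3.141, -0.001, 0.756]
contact_force: [-0.1, -0.2, -0.2]
opening: 0.999
grasp_force: 0.0
```

Run:
```python
from h import *
s=r.sense();im=r.grab_frame('wrist');print(s['clock'],s['eef_pos'],np.degrees(s['tcp_rot']))
p=proj('wrist',[[593,215.5,58],[593,215.5,27]],s);print(p, T_tool(s)[:3,:3].T@(np.array([593,215.5,56])-s['eef_pos']))
c=im[150:384,120:400].copy();c=(255*(c/255.)**0.5).astype(np.uint8);c=cv2.resize(c,None,fx=2.4,fy=2.4,interpolation=3)
th=np.radians(np.arange(0,361,5))
for rad,z in((30,27),(9.2,58)):
    q=(proj('wrist',np.c_[593+rad*np.cos(th),215.5+rad*np.sin(th),0*th+z],s)-[120,150])*2.4
    cv2.polylines(c,[q.round().astype(int)],False,(0,255,0),1)
cv2.imwrite('pics/w2.png',c)
```

```text
3.825 [593.09017056 215.49488129 115.13587297] [ 1.79973997e+02 -5.94149997e-02  4.33375988e+01]
[[256.62762138 219.6442962 ]
 [256.49554352 201.98681344]] [-0.12339324 -0.0924451  59.13574094]
```

View pics/w2.png

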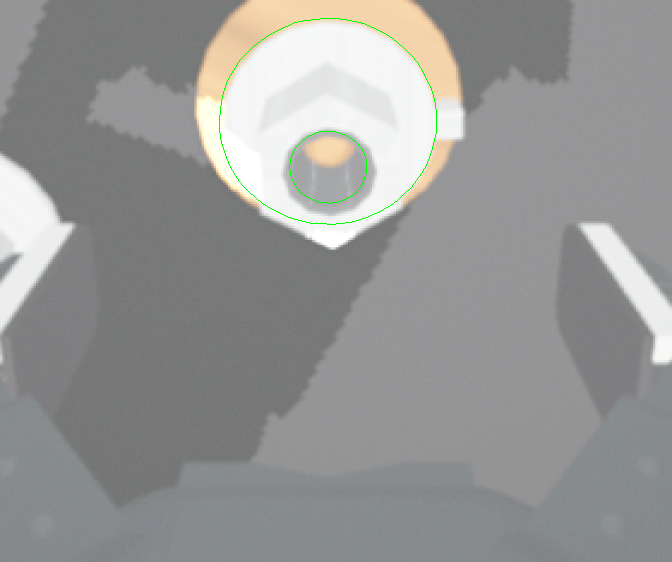

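The bore centre is at (330,171) against a predicted (328,167), so it is within 1 mm; the tab lies along tool y. Going down to grip.

Call:
{"method": "carry_out", "body": {
  "delta_pos": [
    [-0.001, 0, 0.03],
    [-0.001, 0, 0.055],
    [-0.001, 0, 0.059],
    [-0.001, 0, 0.059]
  ],
  "rot": [
    [0, 0, 0],
    [0, 0, 0],
    [0, 0, 0],
    [0, 0, 0]
  ]
}}

```text
clock: 4.38
eef_pos: [592.3, 214.8, 56.2]
tcp_rot: [3.141, -0.001, 0.756]
contact_force: [0.2, 0.1, -0.6]
opening: 1.005
grasp_force: 0.0
```

Call:
{"method": "carry_out", "body": {
  "delta_pos": [
    [0, 0, 0],
    [0, 0, 0],
    [0, 0, 0],
    [0, 0, 0],
    [0, 0, 0],
    [0, 0, 0],
    [0, 0, 0],
    [0, 0, 0]
  ],
  "rot": [
    [0, 0, 0],
    [0, 0, 0],
    [0, 0, 0],
    [0, 0, 0],
    [0, 0, 0],
    [0, 0, 0],
    [0, 0, 0],
    [0, 0, 0]
  ],
  "claw": 0.02,
  "grip_force": 40
}}

```text
clock: 5.38
eef_pos: [592.2, 214.8, 56.1]
tcp_rot: [3.141, -0.001, 0.756]
contact_force: [-1.1, -0.2, 5.7]
opening: 0.392
grasp_force: 39.8
```

Call:
{"method": "carry_out", "body": {
  "delta_pos": [
    [0, 0, -0.02],
    [0, 0, -0.05],
    [0, 0, -0.1],
    [0, 0, -0.14],
    [-0.02, 0.012, -0.169],
    [-0.06, 0.033, -0.169],
    [-0.11, 0.06, -0.169],
    [-0.16, 0.088, -0.169]
  ],
  "rot": [
    [0, 0, 0],
    [0, 0, 0],
    [0, 0, 0],
    [0, 0, 0],
    [0, 0, 0],
    [0, 0, 0],
    [0, 0, 0],
    [0, 0, 0]
  ]
}}

```text
clock: 6.38
eef_pos: [534.9, 39.5, 225.4]
tcp_rot: [3.141, -0.001, 0.757]
contact_force: [0.4, -0.3, -2.7]
opening: 0.391
grasp_force: 40.5
```

Call:
{"method": "carry_out", "body": {
  "delta_pos": [
    [-0.045, 0.025, 0],
    [-0.09, 0.05, 0],
    [-0.135, 0.075, 0],
    [-0.18, 0.1, 0],
    [-0.225, 0.125, 0],
    [-0.27, 0.15, 0],
    [-0.292, 0.16, 0],
    [-0.292, 0.16, 0]
  ],
  "rot": [
    [0, 0, 0],
    [0, 0, 0],
    [0, 0, 0],
    [0, 0, 0],
    [0, 0, 0],
    [0, 0, 0],
    [0, 0, 0],
    [0, 0, 0]
  ]
}}

```text
clock: 7.38
eef_pos: [432.5, -277.2, 225.1]
tcp_rot: [3.141, -0.0, 0.754]
contact_force: [-0.8, 0.7, -2.6]
opening: 0.393
grasp_force: 40.5
```

Call:
{"method": "carry_out", "body": {
  "delta_pos": [
    [0, 0, 0],
    [0, 0, 0],
    [0, 0, 0],
    [0, 0, 0]
  ],
  "rot": [
    [0, 0, 0],
    [0, 0, 0],
    [0, 0, 0],
    [0, 0, 0]
  ]
}}

```text
clock: 7.88
eef_pos: [433.4, -275.5, 224.3]
tcp_rot: [-3.142, -0.0, 0.757]
contact_force: [0.2, 0.5, -3.1]
opening: 0.392
grasp_force: 40.5
```

Run:
```python
from h import *
s=r.sense();im=r.grab_frame('wrist');print(s['clock'],s['eef_pos'],np.degrees(s['tcp_rot']),s['opening'],s['contact_force'])
np.save('s3.npy',np.r_[s['eef_pos'],s['tcp_rot']]);cv2.imwrite('pics/w3r.png',im)
c=cv2.resize((255*(im/255.)**0.6).astype(np.uint8)[0:300,100:420],None,fx=2,fy=2,interpolation=3);cv2.imwrite('pics/w3.png',c)
```

```text
7.875 [ 433.43443486 -275.48247917  224.29415271] [-1.79994995e+02 -2.37737721e-03  4.33882641e+01] 0.39225122768687826 [ 0.15270646  0.47466661 -3.08485443]
```

View pics/w3.png

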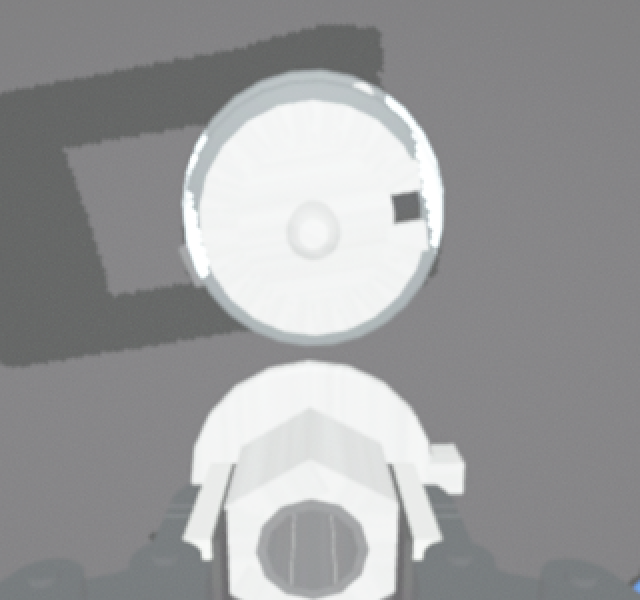

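The shoulder circle centre is at crop (314,218), the spindle tip at (313,230), the keyway at (407,207) and the bore at (312,549). The washer is held square with its tab pointing right.

Run:
```python
from h import *
a=np.load('s3.npy');s={'eef_pos':a[:3],'tcp_rot':a[3:]};z=a[2]
px=lambda u,v:[(u+.5)/2-.5+100,(v+.5)/2-.5]
sh=plane('wrist',px(314,218),104,s)[0];st=plane('wrist',px(313,230),154,s)[0];bo=plane('wrist',px(312,548),z+1.8,s)[0]
k=plane('wrist',px(407,207),104,s)[0]
print(sh,st,bo,k)
A=T_tool(s)[:3,:3].T
for q in (sh,st): print('shift tool',A@(q-bo), 'key ang',np.degrees(np.arctan2(*(k-sh)[1::-1])))
print(A@(bo-s['eef_pos']))
# disc top left/right edges check
for u in(192,430): print(A@(plane('wrist',px(u,440),z-29.2,s)[0]-s['eef_pos']))
print(A@(plane('wrist',px(311,360),z-29.2,s)[0]-s['eef_pos']))
s=r.sense();print(s['eef_pos'])
```

```text
[ 475.88381768 -235.45804347  104.        ] [ 475.14164314 -235.59317718  154.        ] [ 433.50165482 -274.6160918   226.09415271] [ 501.07581427 -256.6177264   104.        ]
shift tool [ 57.69388171   0.66785683 122.09648883] key ang -40.02813338641827
shift tool [57.06377813  0.25186409 72.09649879] key ang -40.02813338641827
[ 0.64407945 -0.5835983  -1.7999223 ]
[ 11.18600258 -29.44853577  29.20303696]
[11.20659382 27.78029332 29.19803819]
[31.12241978 -0.82904141 29.20136393]
[ 433.39042804 -275.60506709  224.28009292]
```

Call:
{"method": "carry_out", "body": {
  "delta_pos": [
    [0.02, 0, 0],
    [0.045, 0, 0],
    [0.0573, 0.0005, 0],
    [0.0573, 0.0005, 0],
    [0.0573, 0.0005, 0.02],
    [0.0573, 0.0005, 0.03],
    [0.0573, 0.0005, 0.03],
    [0.0573, 0.0005, 0.03]
  ],
  "rot": [
    [0, 0, 1],
    [0, 0, 2],
    [0, 0, 3],
    [0, 0, 4],
    [0, 0, 4],
    [0, 0, 4],
    [0, 0, 4],
    [0, 0, 4]
  ]
}}

```text
clock: 8.93
eef_pos: [475.4, -237.3, 194.7]
tcp_rot: [3.141, -0.0, 0.686]
contact_force: [-0.1, -0.2, -3.1]
opening: 0.389
grasp_force: 40.5
```

Run:
```python
from h import *
s=r.sense();im=r.grab_frame('wrist');print(s['clock'],s['eef_pos'],np.degrees(s['tcp_rot']),s['contact_force'])
c=cv2.resize((255*(im/255.)**0.6).astype(np.uint8)[84:384,100:420],None,fx=2,fy=2,interpolation=3);cv2.imwrite('pics/w4.png',c)
```

```text
8.925 [ 475.35535325 -237.31109101  194.71528209] [ 1.79975214e+02 -8.56515256e-03  3.93211547e+01] [-0.09346511 -0.22125451 -3.086855  ]
```

View pics/w4.png

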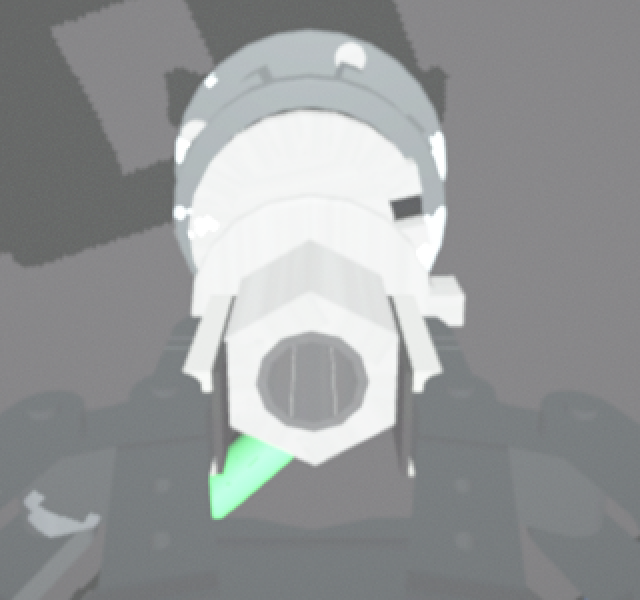

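Call:
{"method": "carry_out", "body": {
  "delta_pos": [
    [0, 0, 0],
    [0, 0, 0.002],
    [0, 0, 0.004],
    [0, 0, 0.006],
    [0, 0, 0.008],
    [0, 0, 0.01]
  ],
  "rot": [
    [0, 0, 0],
    [0, 0, 0],
    [0, 0, 0],
    [0, 0, 0],
    [0, 0, 0],
    [0, 0, 0]
  ]
}}

```text
clock: 9.72
eef_pos: [475.2, -237.0, 184.1]
tcp_rot: [-3.141, 0.0, 0.687]
contact_force: [-0.4, 0.2, -3.0]
opening: 0.395
grasp_force: 40.5
```

Call:
{"method": "carry_out", "body": {
  "delta_pos": [
    [0.0003, -0.0004, 0.002],
    [0.0003, -0.0004, 0.004],
    [0.0003, -0.0004, 0.006],
    [0.0003, -0.0004, 0.008],
    [0.0003, -0.0004, 0.01],
    [0.0003, -0.0004, 0.01]
  ],
  "rot": [
    [0, 0, 0],
    [0, 0, 0],
    [0, 0, 0],
    [0, 0, 0],
    [0, 0, 0],
    [0, 0, 0]
  ]
}}

```text
clock: 10.48
eef_pos: [475.1, -236.5, 174.1]
tcp_rot: [-3.141, 0.0, 0.687]
contact_force: [0.2, -0.1, -2.4]
opening: 0.391
grasp_force: 40.5
```

No side force, so it is on the spindle. Continuing down to just above the shoulder.

Call:
{"method": "carry_out", "body": {
  "delta_pos": [
    [0, 0, 0.004],
    [0, 0, 0.009],
    [0, 0, 0.014],
    [0, 0, 0.018],
    [0, 0, 0.021],
    [0, 0, 0.023],
    [0, 0, 0.025],
    [0, 0, 0.025]
  ],
  "rot": [
    [0, 0, 0],
    [0, 0, 0],
    [0, 0, 0],
    [0, 0, 0],
    [0, 0, 0],
    [0, 0, 0],
    [0, 0, 0],
    [0, 0, 0]
  ]
}}

```text
clock: 11.48
eef_pos: [475.2, -236.5, 149.2]
tcp_rot: [-3.141, 0.0, 0.687]
contact_force: [0.4, 0.4, -2.4]
opening: 0.396
grasp_force: 40.5
```

Call:
{"method": "carry_out", "body": {
  "delta_pos": [
    [0, 0, 0.001],
    [0, 0, 0.002],
    [0, 0, 0.003],
    [0, 0, 0.003]
  ],
  "rot": [
    [0, 0, 0],
    [0, 0, 0],
    [0, 0, 0],
    [0, 0, 0]
  ]
}}

```text
clock: 11.98
eef_pos: [475.2, -236.5, 146.2]
tcp_rot: [-3.141, 0.0, 0.687]
contact_force: [-0.3, -0.2, -2.6]
opening: 0.388
grasp_force: 40.5
```

Call:
{"method": "carry_out", "body": {
  "delta_pos": [
    [0, 0, 0.0005],
    [0, 0, 0.001],
    [0, 0, 0.001]
  ],
  "rot": [
    [0, 0, 0],
    [0, 0, 0],
    [0, 0, 0]
  ]
}}

```text
clock: 12.35
eef_pos: [475.2, -236.5, 145.2]
tcp_rot: [-3.141, 0.0, 0.687]
contact_force: [-0.0, 0.0, -2.3]
opening: 0.395
grasp_force: 40.5
```

Call:
{"method": "carry_out", "body": {
  "delta_pos": [
    [0, 0, 0.0003],
    [0, 0, 0.0005],
    [0, 0, 0.0005]
  ],
  "rot": [
    [0, 0, 0],
    [0, 0, 0],
    [0, 0, 0]
  ]
}}

```text
clock: 12.72
eef_pos: [475.3, -236.5, 145.0]
tcp_rot: [3.141, -0.0, 0.687]
contact_force: [-1.1, 0.7, 0.9]
opening: 0.39
grasp_force: 40.9
```

Call:
{"method": "carry_out", "body": {
  "delta_pos": [
    [0, 0, 0.0003],
    [0, 0, 0.0005],
    [0, 0, 0.0005]
  ],
  "rot": [
    [0, 0, 0],
    [0, 0, 0],
    [0, 0, 0]
  ]
}}

```text
clock: 13.1
eef_pos: [475.3, -236.5, 144.8]
tcp_rot: [3.141, -0.0, 0.687]
contact_force: [-3.3, 2.2, 6.5]
opening: 0.392
grasp_force: 41.5
```

Call:
{"method": "carry_out", "body": {
  "delta_pos": [
    [0, 0, 0],
    [0, 0, 0],
    [0, 0, 0],
    [0, 0, 0],
    [0, 0, 0],
    [0, 0, 0],
    [0, 0, 0]
  ],
  "rot": [
    [0, 0, -1],
    [0, 0, -2],
    [0, 0, -3],
    [0, 0, -4],
    [0, 0, -5],
    [0, 0, -6],
    [0, 0, -7]
  ]
}}

```text
clock: 13.98
eef_pos: [475.2, -237.2, 144.6]
tcp_rot: [3.141, 0.001, 0.809]
contact_force: [-2.9, -2.5, 3.4]
opening: 0.392
grasp_force: 40.6
```

Call:
{"method": "carry_out", "body": {
  "delta_pos": [
    [0, 0, 0],
    [0, 0, 0],
    [0, 0, 0],
    [0, 0, 0]
  ],
  "rot": [
    [0, 0, -1],
    [0, 0, -1],
    [0, 0, -2],
    [0, 0, -2]
  ]
}}

```text
clock: 14.48
eef_pos: [475.2, -236.3, 144.0]
tcp_rot: [-3.141, -0.0, 0.844]
contact_force: [0.3, 0.0, -2.5]
opening: 0.393
grasp_force: 40.4
```

Contact force vanished: the tab is over the keyway. A bit more turn, then gently lower.

Call:
{"method": "carry_out", "body": {
  "delta_pos": [
    [0, 0, 0],
    [0, 0, 0.0005],
    [0, 0, 0.001],
    [0, 0, 0.0015],
    [0, 0, 0.002],
    [0, 0, 0.002]
  ],
  "rot": [
    [0, 0, -1],
    [0, 0, -1],
    [0, 0, -1],
    [0, 0, -1],
    [0, 0, -1],
    [0, 0, -1]
  ]
}}

```text
clock: 15.22
eef_pos: [475.2, -236.5, 142.2]
tcp_rot: [-3.142, 0.0, 0.861]
contact_force: [0.2, -0.0, -3.0]
opening: 0.389
grasp_force: 40.5
```

Run:
```python
from h import *
s=r.sense();print(s['eef_pos'],np.degrees(s['tcp_rot']),s['contact_force'],s['wrist_torque'])
```

```text
[ 475.18581032 -236.4653219   142.23058852] [-1.79994973e+02  5.20333649e-04  4.93358340e+01] [ 0.15284465 -0.02580483 -2.9574092 ] [-0.06437728  0.05044197 -0.05481081]
```

Dropping in freely; on to flush (TCP ≈ 138).

Call:
{"method": "carry_out", "body": {
  "delta_pos": [
    [0, 0, 0.0008],
    [0, 0, 0.0016],
    [0, 0, 0.0024],
    [0, 0, 0.003],
    [0, 0, 0.0035],
    [0, 0, 0.0035]
  ],
  "rot": [
    [0, 0, 0],
    [0, 0, 0],
    [0, 0, 0],
    [0, 0, 0],
    [0, 0, 0],
    [0, 0, 0]
  ]
}}

```text
clock: 15.98
eef_pos: [475.2, -236.5, 138.8]
tcp_rot: [-3.142, -0.0, 0.861]
contact_force: [-0.3, 0.4, -3.2]
opening: 0.392
grasp_force: 40.5
```

Call:
{"method": "carry_out", "body": {
  "delta_pos": [
    [0, 0, 0.0004],
    [0, 0, 0.0007],
    [0, 0, 0.0007]
  ],
  "rot": [
    [0, 0, 0],
    [0, 0, 0],
    [0, 0, 0]
  ]
}}

```text
clock: 16.35
eef_pos: [475.2, -236.5, 138.1]
tcp_rot: [3.142, -0.0, 0.861]
contact_force: [-0.4, 0.3, -2.3]
opening: 0.39
grasp_force: 40.6
```

Call:
{"method": "carry_out", "body": {
  "delta_pos": [
    [0, 0, 0.0003],
    [0, 0, 0.0004],
    [0, 0, 0.0004]
  ],
  "rot": [
    [0, 0, 0],
    [0, 0, 0],
    [0, 0, 0]
  ]
}}

```text
clock: 16.73
eef_pos: [475.2, -236.5, 138.1]
tcp_rot: [3.141, 0.0, 0.861]
contact_force: [-2.9, 1.5, 4.7]
opening: 0.392
grasp_force: 41.4
```

Contact is exactly 7 mm below the first one, so the washer is flush. Release and withdraw.

Call:
{"method": "carry_out", "body": {
  "delta_pos": [
    [0, 0, -0.0003],
    [0, 0, -0.0003],
    [0, 0, -0.0003],
    [0, 0, -0.0003],
    [0, 0, -0.0003],
    [0, 0, -0.0003]
  ],
  "rot": [
    [0, 0, 0],
    [0, 0, 0],
    [0, 0, 0],
    [0, 0, 0],
    [0, 0, 0],
    [0, 0, 0]
  ],
  "claw": 0.07
}}

```text
clock: 17.48
eef_pos: [475.2, -236.5, 138.0]
tcp_rot: [3.142, 0.0, 0.861]
contact_force: [0.2, 0.0, -0.9]
opening: 0.82
grasp_force: 0.0
```

Call:
{"method": "carry_out", "body": {
  "delta_pos": [
    [0, 0, -0.01],
    [0, 0, -0.03],
    [0, 0, -0.06],
    [0, 0, -0.1],
    [-0.05, 0, -0.11],
    [-0.06, 0, -0.11],
    [-0.06, 0, -0.11],
    [-0.06, 0, -0.11]
  ],
  "rot": [
    [0, 0, 0],
    [0, 0, 0],
    [0, 0, 0],
    [0, 0, 0],
    [0, 0, 0],
    [0, 0, 0],
    [0, 0, 0],
    [0, 0, 0]
  ]
}}

```text
clock: 18.48
eef_pos: [436.4, -281.4, 247.6]
tcp_rot: [-3.141, -0.0, 0.861]
contact_force: [0.6, 0.0, -0.3]
opening: 0.817
grasp_force: 0.0
```

Run:
```python
from h import *
s=r.sense();im=r.grab_frame('wrist');print(s['clock'],s['eef_pos'],s['contact_force'],s['opening'])
c=cv2.resize((255*(im/255.)**0.6).astype(np.uint8)[0:300,100:420],None,fx=2,fy=2,interpolation=3);cv2.imwrite('pics/w5.png',c)
```

```text
18.475 [ 436.35658403 -281.38010277  247.59389441] [ 0.59073747  0.00150211 -0.3189964 ] 0.8174914432761886
```

View pics/w5.png

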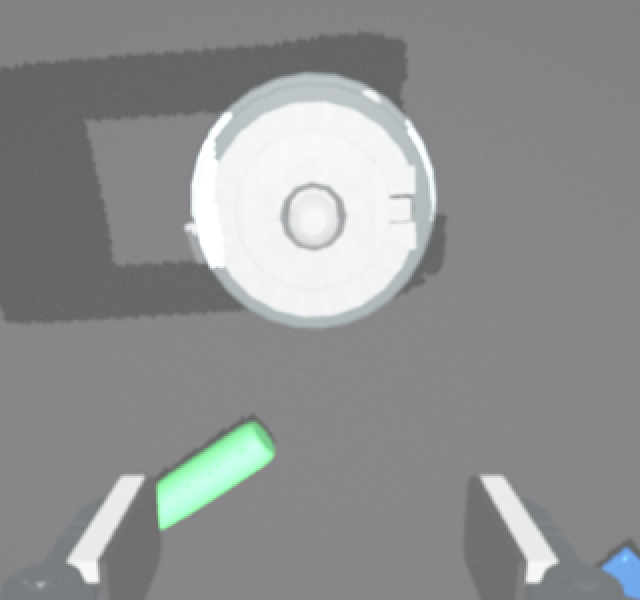

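The washer sits on the spindle with its tab in the keyway at crop (400,208), and the gripper is clear.

```bash
python3 -c "
from rig import r
print(r.sign_off())"
```

```text
the job is handed in; nothing more can be done
None
```

The tab washer is on the grinder spindle hub side up, tab in the keyway and lying flush on the shoulder, pressed with roughly 10 N at most by the readings; the gripper is clear and the job was handed in at about 18.5 s.

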